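# Break the seal of a dry-storage box and hold the lid ajar

### The arm

A 6-joint arm with a two-finger parallel gripper is mounted at the origin on a cart in front of the work surface, level with it; the furniture and walls round the work are solid. World frame = base frame: x ahead of the robot, y to its left, z up, the work surface at z = 0. Lengths are in m, angles in rad, forces in N, time in s.
With the tool pointing down it reaches from about 0.375 to 0.975 m from the base axis. Payload 3.8 kg.
Tool frame: the origin (TCP) lies midway between the tips of the shut fingers; the grasp point (between the pads) lies 19 mm behind it; z points along the fingers, y is the line along which they close (so a half turn about z gives the same grasp; the last joint's range is limited). The gripper opens to 88 mm and grips with 3 to 60 N. Pads are 18 mm wide; open, the fingers measure 123 mm over their backs; the gripper's body (75 mm by 187 mm) begins 45 mm behind the grasp point.
Start: joints at [1.139, 0.264, 1.604, -0, 1.274, -0.037], TCP at [0.26, 0.623, 0.239] pointing down, gripper open.
Joint ranges: [-2.63, 2.63], [-0.94, 2.18], [0.31, 2.57], [-1.31, 4.45], [0, 2.66], [-2.55, 2.55]. Speed limits (rad/s): [2.57, 2.57, 3.14, 3.14, 3.14, 3.14].

### API

Orientations are given as a rotation vector (axis times angle).
In Python, from cell import manip, inverse_kinematics, cams, order gives the robot as it stands. Calls block until the motion is done:
- manip.move_pose(position, orientation): joint-space move of the TCP to a pose.
- manip.move_linear(position, rate=0.15, rot=None): straight line of the TCP; rot=None keeps the orientation; rate is the mean speed in m/s.
- manip.set_joints(angles): joint-space move.
- manip.set_gripper(opening, force=None): finger opening in m; force is the grip in N (None keeps the last); returns when the fingers have stopped.
- manip.dwell(seconds).
- inverse_kinematics(position, orientation): joint angles nearest the present ones, or None.
- manip.state(): the state.
- cams.capture(name): name is "side" or "top" or "wrist"; returns a dict with "image" (384x512x3 uint8, blue, green, red), "z_map" (384x512 float32, m along the optical axis (not along the pixel's ray), 0 where there is no reading), "intrinsics" (3x3 intrinsics, pixels), "position" and "orientation" of the camera in the world; the wrist camera has in their place "T_tool_cam" (4x4, takes a point from camera to tool coordinates, whose origin is the TCP and whose axes are the flange's). Camera axes: x right, y down, z forward; pixel columns grow to the right and rows downward; lengths in m; the calibration is good to about 2 mm. A picture is of the moment at which its call begins: read the wrist's pose just before it.
A pose or a line that the arm cannot do raises manip.IKError and nothing moves.
- order.close_job(): hands the job in; it is judged then, once.
The state is a dict: "clock": time; "joint_pos": joint angles; "joint_velocities": joint speeds; "tau": joint torques, N m; "tool_pos": TCP position; "tcp_rot": TCP orientation; "contact_force": force on the tool from outside, world axes, zero at the start; "moment": the same for the moment, N m; "gripper_width": finger opening in m; "grasp_force": force on a finger pad.
Only numpy, scipy, OpenCV 4.12 (cv2) and the standard library are available. Lean on these libraries where they do the work, as an engineer would, in place of code of your own. Each camera call takes 0.05 s, during which the arm holds its last target. There are 200 camera calls.

### The job

Take the carton of glass slides off the lid of the dry-storage box and stand it upright on the free worktop to the right of the box, keeping the lid shut meanwhile. Then grip the lid's bar handle and lift it until the sticky seal lets go, without throwing the lid wide open, and hold it slightly open, with the handle about 3 cm higher than when shut; finish while still gripping the handle and holding the lid ajar (it sinks back if released). Leave the red-lidded cup, the dropper bottle, the timer and the tape roll where they are.

Things in the scene. Friction and masses are not known exactly. Their poses are not given: they have to be found in the camera images.
- dry_box: white open-topped box with a clear bluish hinged lid, fixed to the worktop; 150 (x) x 170 (y) x 70 mm without the lid. Origin under its centre on the worktop; its +x axis points from the handle side to the hinge side, z up. The closed lid (156 x 176 x 12 mm) has its flat top 84 mm above the worktop
- lid (a joint): lid angle, rad: 0 shut, grows as the handle side rises (0.23: handle 30 mm up; limit 1.5). A sticky rubber seal holds it: about 15 N up at the handle are needed; the pull peaks in the first 1 to 2 mm of lift, then drops away, and the seal is clear after about 14 mm (0.11 rad); then only the lid's weight (0.35 kg, 2 N at the handle) is left. Released, it sinks to 0.1 rad, resting on the seal
- lid_handle (a point): middle of the steel bar handle on the lid near its robot-side edge: round bar 12 mm thick, 90 mm long along the box's y axis, on a post at either end; its centre is 30 mm above the lid's top, 114 mm above the worktop when shut, and 55 mm from the box's centre towards -x of the box. The free length between the posts is 78 mm. The point moves with the lid
- lid_hinge (a point): middle of the hinge line, on the far rim of the box (75 mm from the box's centre along its +x), 72 mm above the worktop; the hinge line runs along the box's y axis. The handle bar lies 130 mm from it horizontally and 42 mm above it when shut
- carton_center (a point): centre of the white and orange carton of glass slides standing on the rear half of the lid: 33 (its x) x 82 (its y) x 56 mm (z), about 0.16 kg; the point is 28 mm above its underside. Grasp across the 33 mm
- slide_carton: the same carton of glass slides; origin at the centre of its underside, same axes
- cup: bystander: specimen cup with a red lid, 66 mm across, 58 mm high, to the left of the box; origin under its centre. Leave it
- dropper: bystander: dropper bottle with a yellow cap, 28 mm across, 62 mm high, to the left of the box nearer the robot; origin under its centre. Leave it
- timer: bystander: white bench timer, 66 x 66 x 18 mm, behind the box; origin under its centre. Leave it
- tape: bystander: beige roll of tape lying flat, 67 mm across, 18 mm high, behind the box; origin under its centre. Leave it
There are look-alikes about, which are no part of the job. What is meant by the slide_carton is not brown, and is the larger of those in its own colour.

How it is judged:
By the outcome, as a careful person would: the job done as asked, in the order asked, and still so for the second after the job is handed in, while the arm keeps its last pose, push and grip.
It also fails if it takes over 51 s, if anything falls off the work surface, if the arm or the gripper's body presses on something with over 40 N, if the wrist force passes 120 N, or if a joint passes its speed limit or range.

## Working session

There is one attempt and no reset: what is moved stays moved. The work goes in short steps, each a Python script; the robot and the scene stay as the last script left them, time stands still between calls to the robot, and variables do not carry over. Pictures are saved under pics/ and viewed, at most 10 in all, crops included, and the job is handed in when it is done.

```bash
ls; mkdir -p pics
cat > h.py <<'E'
import numpy as np, cv2
from scipy.spatial.transform import Rotation as R
from cell import manip, inverse_kinematics, cams, order
def cap(n):
    s=manip.state(); c=cams.capture(n)
    if n=="wrist":
        T=np.eye(4); T[:3,:3]=R.from_rotvec(s["tcp_rot"]).as_matrix(); T[:3,3]=s["tool_pos"]
        T=T@np.array(c["T_tool_cam"])
    else:
        T=np.eye(4); o=np.array(c["orientation"],float)
        T[:3,:3]=o if o.shape==(3,3) else R.from_rotvec(o).as_matrix(); T[:3,3]=c["position"]
    c["T"]=T; return c
def cloud(c):
    "world point per pixel from the z map"
    K=np.array(c["intrinsics"]); v,u=np.mgrid[:384,:512]; z=c["z_map"]
    P=np.stack([(u-K[0,2])/K[0,0]*z,(v-K[1,2])/K[1,1]*z,z],-1)
    P=P@c["T"][:3,:3].T+c["T"][:3,3]; P[z==0]=np.nan; return P
E
python3 - <<'E'
from h import *
for n in("top","side"):
    c=cap(n); cv2.imwrite(f"pics/{n}0.png",c["image"]); print(n,c["orientation"],c["T"].round(3).tolist(),np.array(c["intrinsics"]).tolist())
    np.savez(f"{n}0.npz",P=cloud(c),im=c["image"],T=c["T"],K=c["intrinsics"])
print(manip.state())
E
```

```text
pics
top [-2.13976287  2.16772449 -0.09617614] [[-0.012, -0.994, 0.111, 0.472], [-1.0, 0.014, 0.021, -0.094], [-0.023, -0.111, -0.994, 0.952], [0.0, 0.0, 0.0, 1.0]] [[378.9988836171654, 0.0, 254.141427819736], [0.0, 378.9988836171654, 189.68238011929512], [0.0, 0.0, 1.0]]
side [-1.13589949  2.03257989 -1.20762329] [[-0.518, -0.399, 0.757, -0.093], [-0.855, 0.254, -0.452, 0.299], [-0.012, -0.881, -0.472, 0.514], [0.0, 0.0, 0.0, 1.0]] [[471.60857723591556, 0.0, 261.27551979377847], [0.0, 471.60857723591556, 184.50831582518435], [0.0, 0.0, 1.0]]
{'clock': 0.1, 'joint_pos': array([ 1.13909098e+00,  2.64660786e-01,  1.60522810e+00, -6.33356627e-06,
        1.27370329e+00, -3.68883663e-02]), 'joint_velocities': array([-0.00023594, -0.00098824, -0.00221668, -0.00074962,  0.00011952,
       -0.00262679]), 'tau': array([ 8.88517292e-06, -5.03615642e+01, -3.58072972e+01,  7.30199344e-02,
        2.32577522e-02, -6.09171047e-05]), 'tool_pos': array([0.25935986, 0.62248999, 0.23752902]), 'tcp_rot': array([-6.16063796e-01, -3.08012678e+00,  3.05679445e-03]), 'contact_force': array([ 0.75544077, -0.62216351,  0.4357447 ]), 'moment': array([ 0.00395857, -0.07681676, -0.00175711]), 'grasp_force': 0.0, 'gripper_width': 0.08782277983983508}
```

View pics/top0.png

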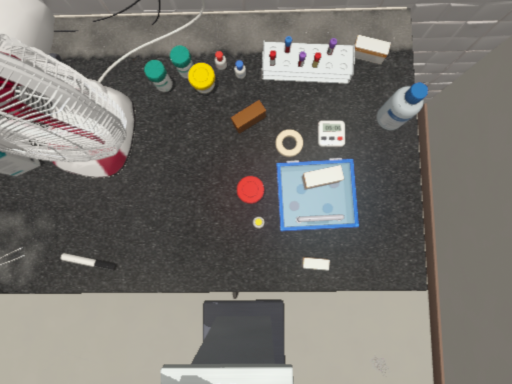

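View pics/side0.png

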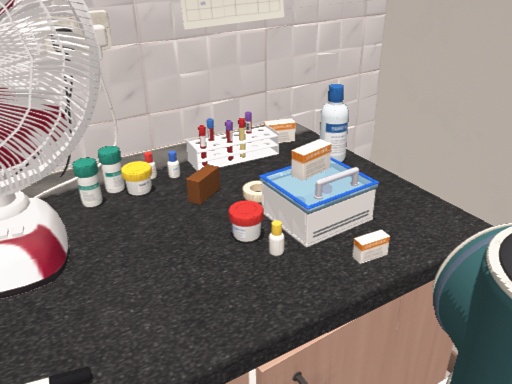

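The top view shows the lid frame at columns 277–357, rows 160–230, the carton on it at (323,177) and the bar handle at (321,218). Free worktop lies right of the box, columns 360–415. The small look-alike cartons are at (316,264) and (372,47), and the bottle is at (400,105).

Run:
```python
from h import *
d=np.load("top0.npz"); P=d["P"]; im=d["im"]; K=d["K"]; T=d["T"]
def ray(u,v,z):
    r=T[:3,:3]@np.array([(u-K[0,2])/K[0,0],(v-K[1,2])/K[1,1],1]); o=T[:3,3]; return o+r*(z-o[2])/r[2]
def rect(m,z,name):
    m=m.astype(np.uint8); cs,_=cv2.findContours(m,cv2.RETR_EXTERNAL,cv2.CHAIN_APPROX_NONE); c=max(cs,key=cv2.contourArea)[:,0]
    w=np.array([ray(u,v,z)[:2] for u,v in c],np.float32)
    (c,s,a)=cv2.minAreaRect(w); print(name,np.round(c,4),np.round(s,4),round(a,2),m.sum()); return c
hsv=cv2.cvtColor(im,cv2.COLOR_BGR2HSV)
v,u=np.mgrid[:384,:512]; roi=(u>268)&(u<366)&(v>150)&(v<238)
blue=roi&(hsv[...,0]>100)&(hsv[...,0]<125)&(hsv[...,1]>170)
rect(blue,.084,"lid")
z=P[...,2]
print("lid z",np.nanmedian(z[blue]))
rect(roi&(z>.125)&(v<200),.140,"carton top(depth)")
rect(roi&(v<200)&(hsv[...,1]<60)&(hsv[...,2]>190),.140,"carton top(white)")
q=roi&(z>.105)&(v>205); rect(q,.118,"handle"); print(np.nanmean(P[q],0))
q=roi&(z>.125)&(v<200); print("carton pts",np.nanmean(P[q],0),np.nanmedian(z[q]))
# right-hand worktop: heights
for uu in range(356,450,6): print(uu,[np.round(P[vv,uu],3).tolist() for vv in (150,195)])
big=cv2.resize(im[140:285,235:435],None,fx=4,fy=4,interpolation=cv2.INTER_CUBIC); cv2.imwrite("pics/c1.png",big)
for n,(uu,vv) in dict(cup=(250,190),drop=(259,222),tape=(278,143),timer=(332,133),small=(316,264),bottle=(395,115)).items(): print(n,P[vv,uu].round(3))
```

```text
lid [ 0.5018 -0.3031] [0.0186 0.0452] 64.1 43
lid z 0.08680754353937065
carton top(depth) [ 0.5904 -0.2259] [0.0335 0.0835] 11.35 595
carton top(white) [ 0.5757 -0.2081] [0.0769 0.1443] 2.09 2173
handle [ 0.502  -0.2213] [0.0119 0.1007] 2.47 252
[ 0.50190614 -0.22064316  0.11870745]
carton pts [ 0.59041639 -0.22600948  0.13977532] 0.14016239598151503
356 [[0.676, -0.333, 0.002], [0.561, -0.328, 0.002]]
362 [[0.677, -0.349, -0.002], [0.561, -0.344, 0.0]]
368 [[0.676, -0.364, 0.0], [0.561, -0.359, 0.0]]
374 [[0.675, -0.378, 0.003], [0.561, -0.373, 0.002]]
380 [[0.675, -0.393, 0.003], [0.56, -0.388, 0.002]]
386 [[0.675, -0.409, -0.001], [0.56, -0.403, -0.0]]
392 [[0.674, -0.423, 0.003], [0.56, -0.417, 0.003]]
398 [[0.674, -0.439, 0.0], [0.56, -0.433, 0.0]]
404 [[0.674, -0.454, 0.001], [0.56, -0.448, 0.0]]
410 [[0.674, -0.47, -0.0], [0.559, -0.462, 0.002]]
416 [[0.674, -0.484, 0.001], [0.559, -0.478, -0.001]]
422 [[0.848, -0.852, -0.827], [0.637, -0.85, -0.852]]
428 [[0.836, -0.854, -0.768], [0.63, -0.847, -0.78]]
434 [[0.827, -0.864, -0.729], [0.628, -0.863, -0.756]]
440 [[0.813, -0.86, -0.667], [0.623, -0.866, -0.706]]
446 [[0.803, -0.864, -0.621], [0.617, -0.865, -0.65]]
cup [ 0.571 -0.065  0.059]
drop [ 0.495 -0.085  0.06 ]
tape [ 0.694 -0.135  0.018]
timer [ 0.718 -0.271  0.015]
small [ 0.396 -0.218  0.042]
bottle [ 0.733 -0.399  0.105]
```

View pics/c1.png

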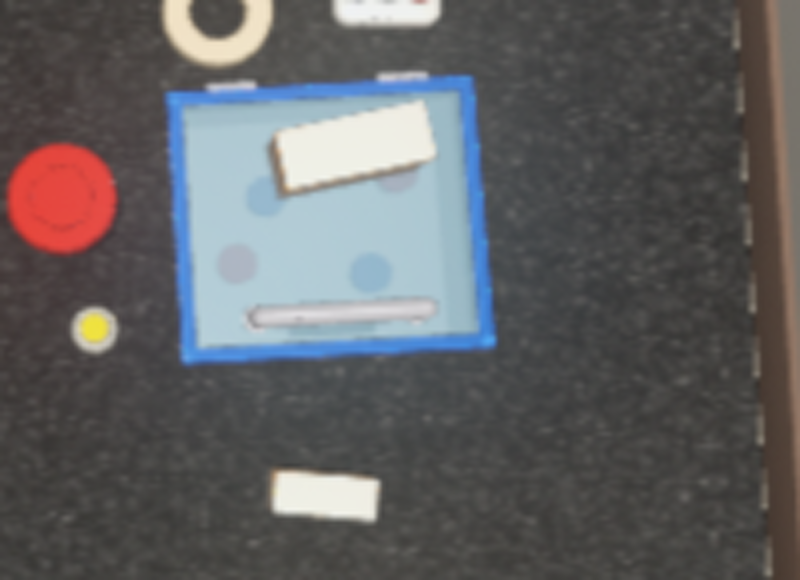

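The crop shows the carton on the lid yawed about 11°, the box and handle yawed about 2.5–3°, and no obstacle in the strip to the right of the box. Next I check fan clearance and plan the approach.

```bash
cat >> h.py <<'E'
def down(yaw,pitch=0.):
    "tool down, closing line along the yawed x axis; pitch turns about the closing object's y axis (as the lid opening)"
    best=None
    y=np.array([np.cos(yaw),np.sin(yaw),0]); z=np.array([0,0,-1.]); out=[]
    ax=np.array([-np.sin(yaw),np.cos(yaw),0])
    for s in (1,-1):
        M=np.stack([np.cross(s*y,z),s*y,z],1); out.append((R.from_rotvec(ax*pitch)*R.from_matrix(M)).as_rotvec())
    return out
E
python3 - <<'E'
from h import *
for n in("top0","side0"):
    P=np.load(n+".npz")["P"]; a=np.arctan2(P[...,1],P[...,0]); r=np.hypot(P[...,0],P[...,1])
    for lo in np.arange(-.2,1.5,.2):
        m=(a>lo)&(a<lo+.2)&(P[...,2]>.08)&(r>.2)
        if m.sum()>5:
            i=np.nanpercentile(r[m],1); print(n,round(lo,1),"min r",round(i,3),"n",m.sum(),"zmax",np.nanmax(P[...,2][m]).round(2))
y=np.radians(11.35)
for o in down(y): print("above",inverse_kinematics([.590,-.226,.22],o))
for o in down(0): print("place",inverse_kinematics([.56,-.395,.02],o))
for o in down(.045): print("handle",inverse_kinematics([.502,-.221,.095],o))
print([manip.state()["tcp_rot"],inverse_kinematics([.168,.40,.26],manip.state()["tcp_rot"])])
E
```

```text
top0 -0.2 min r 0.888 n 149 zmax 0.11
top0 0.0 min r 0.851 n 709 zmax 0.37
top0 0.2 min r 0.638 n 10606 zmax 0.53
top0 0.4 min r 0.661 n 2465 zmax 0.46
top0 0.6 min r 0.805 n 245 zmax 0.15
side0 -0.2 min r 0.924 n 9899 zmax 0.38
side0 0.0 min r 0.852 n 6152 zmax 0.4
side0 0.2 min r 0.636 n 11550 zmax 0.44
side0 0.4 min r 0.657 n 2746 zmax 0.42
above [-4.05231379e-01  1.95205711e-01  1.72246502e+00 -4.44089210e-16
  1.22392193e+00 -6.03326249e-01]
above [-4.05231379e-01  1.95205711e-01  1.72246502e+00 -4.44089210e-16
  1.22392193e+00  2.53826640e+00]
place [-6.50655202e-01  4.79950401e-01  1.74509397e+00 -4.44089210e-16
  9.16548286e-01 -6.50655202e-01]
place [-6.50655202e-01  4.79950401e-01  1.74509397e+00 -4.44089210e-16
  9.16548286e-01  2.49093745e+00]
handle [-4.60119819e-01  1.61106583e-01  2.01192023e+00 -4.44089210e-16
  9.68565838e-01 -5.05119819e-01]
handle None
[array([-6.16063796e-01, -3.08012678e+00,  3.05679445e-03]), array([ 1.11578476e+00, -2.20205414e-01,  2.05878461e+00, -5.45676442e-05,
        1.30501230e+00, -6.01820637e-02])]
```

Run:
```python
from h import *
s=manip.state(); manip.move_linear([.168,.40,.26],rate=.25)
print(manip.state()["clock"],manip.state()["tool_pos"])
q=manip.state()["joint_pos"].copy(); q[0]=-.405; q[5]=-.6
manip.set_joints(q); print(manip.state()["clock"])
o=down(np.radians(11.35))[0]
manip.move_pose([.585,-.226,.25],o); manip.dwell(.2); print(manip.state()["clock"],manip.state()["tool_pos"])
c=cap("wrist"); cv2.imwrite("pics/w1.png",c["image"]); P=cloud(c); np.savez("w1.npz",P=P,im=c["image"],T=c["T"],K=c["intrinsics"])
z=P[...,2]; print(np.nanpercentile(z,[1,50,99]))
def rect(m,n):
    w=P[m][:,:2].astype(np.float32); print(n,len(w),cv2.minAreaRect(w),w.mean(0),np.median(z[m]))
near=(abs(P[...,0]-.59)<.07)&(abs(P[...,1]+.226)<.08)
rect(near&(abs(z-.14)<.006),"carton")
rect((abs(P[...,0]-.502)<.02)&(abs(P[...,1]+.221)<.07)&(z>.112)&(z<.126),"handle")
```

```text
1.2167 [0.16833406 0.40070171 0.26015154]
3.3583
4.35 [ 0.5841417  -0.2254152   0.25097963]
[-0.85993273  0.00497279  0.3561671 ]
carton 2809 ((0.5924482345581055, -0.22562626004219055), (0.031965065747499466, 0.0817137286067009), 11.545032501220703) [ 0.5919009  -0.22344558] 0.14206138153608133
handle 1203 ((0.5030620694160461, -0.2200813740491867), (0.0122809037566185, 0.1002509668469429), 2.0856409072875977) [ 0.5039413  -0.21734688] 0.12102973359992397
```

View pics/w1.png

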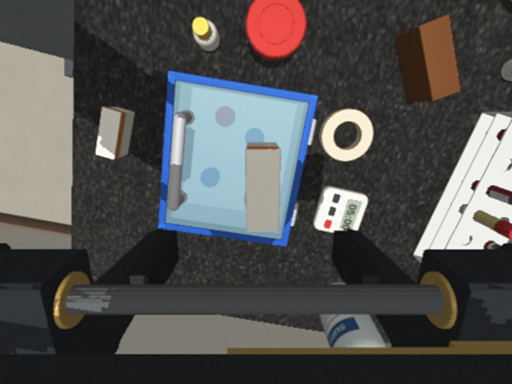

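The wrist view shows the carton at (263,188), the handle along (178,160), and clear lid around both. The wrist fix agrees with the top view to about 2 mm, so I pick now.

Run:
```python
from h import *
print(np.array(cams.capture("wrist")["T_tool_cam"]).round(3).tolist())
o=down(np.radians(11.5))[0]
manip.set_gripper(.06,20)
manip.move_linear([.5915,-.2258,.125],rate=.15,rot=o)
manip.move_linear([.5915,-.2258,.097],rate=.06)
manip.set_gripper(0.0,20); s=manip.state(); print(s["clock"],s["gripper_width"],s["grasp_force"],s["contact_force"],s["tool_pos"])
manip.move_linear([.5915,-.2258,.125],rate=.08); manip.move_linear([.585,-.235,.17],rate=.15)
s=manip.state(); print(s["clock"],s["gripper_width"],s["grasp_force"],s["contact_force"],s["tool_pos"])
c=cap("side"); cv2.imwrite("pics/s2.png",c["image"][60:300,160:460])
```

```text
[[0.0, -0.958, -0.287, 0.074], [1.0, 0.0, -0.0, 0.001], [0.0, -0.287, 0.958, -0.148], [0.0, 0.0, 0.0, 1.0]]
7.15 0.03288380955202502 19.99171926174313 [ 0.81593688 -1.47201394  1.14007577] [ 0.59171757 -0.22590595  0.09736093]
8.1083 0.03289055171174251 19.992159004323184 [ 0.26156048  0.56793683 -1.58656163] [ 0.58508426 -0.23508934  0.1700751 ]
```

View pics/s2.png

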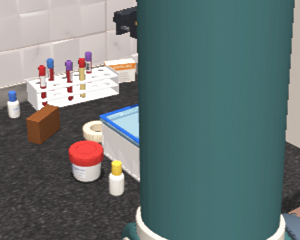

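Run:
```python
from h import *
o=down(.04)[0]
manip.move_linear([.56,-.398,.17],rate=.2,rot=o)
manip.move_linear([.56,-.398,.03],rate=.12)
f0=manip.state()["contact_force"][2]
for z in np.arange(.019,.009,-.0015):
    manip.move_linear([.56,-.398,z],rate=.03); f=manip.state()["contact_force"][2]
    print(round(z,4),f-f0)
    if f-f0>3: break
manip.set_gripper(.06); manip.move_linear([.56,-.398,.12],rate=.15)
print(manip.state()["clock"])
manip.move_linear([.51,-.30,.24],rate=.2)
manip.move_linear([.503,-.2205,.2],rate=.2,rot=down(.04)[0]); manip.dwell(.1)
print(manip.state()["clock"],manip.state()["tool_pos"])
c=cap("wrist"); cv2.imwrite("pics/w3.png",c["image"]); P=cloud(c); z=P[...,2]
m=(abs(P[...,0]-.502)<.02)&(abs(P[...,1]+.221)<.07)&(z>.112)&(z<.126)
w=P[m][:,:2].astype(np.float32); print("handle",len(w),cv2.minAreaRect(w),np.median(z[m]))
c=cap("top"); cv2.imwrite("pics/t3.png",cv2.resize(c["image"][90:290,230:440],None,fx=3,fy=3)); P=cloud(c); z=P[...,2]
m=(abs(P[...,0]-.56)<.07)&(abs(P[...,1]+.398)<.07)&(z>.03)&(z<.08)
w=P[m][:,:2].astype(np.float32); print("carton",len(w),cv2.minAreaRect(w),np.median(z[m]))
```

```text
0.019 0.8728483388229336
0.0175 0.9690243695003363
0.016 0.9975847594197347
0.0145 -0.48052295269263223
0.013 2.6794011239292725
0.0115 9.31018564739199
13.6583
15.325 [ 0.5038342  -0.22182522  0.2008182 ]
handle 1539 ((0.5026594400405884, -0.21998709440231323), (0.011553962714970112, 0.10049690306186676), 2.5138368606567383) 0.12106601285965599
carton 0 ((0.0, 0.0), (0.0, 0.0), 0.0) nan
  return _methods._mean(a, axis=axis, dtype=dtype,
  ret = ret.dtype.type(ret / rcount)
```

View pics/t3.png

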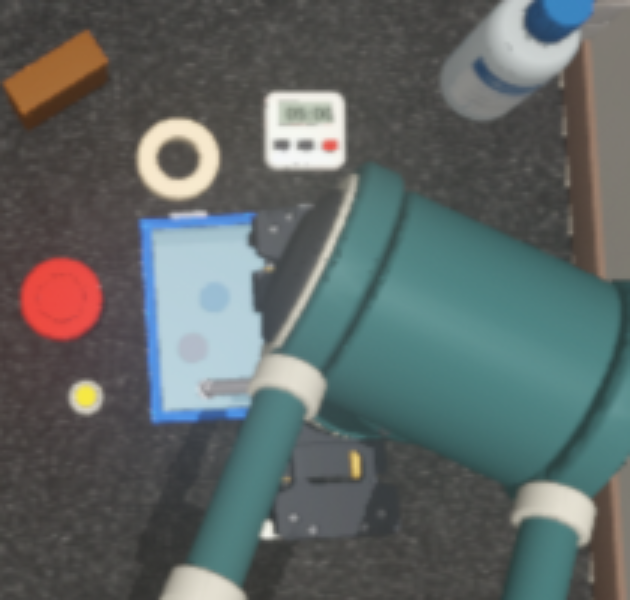

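View pics/w3.png

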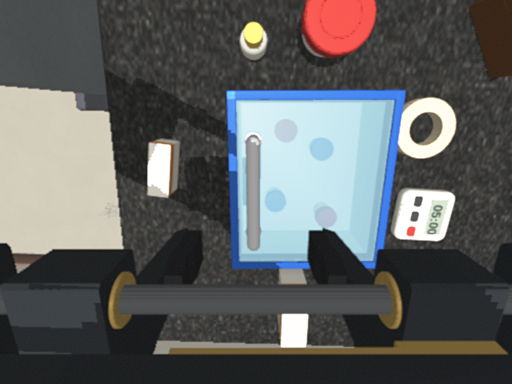

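Both views show the lid shut, the bystanders in place, and the handle free at (253,190) in the wrist view. The carton stands right of the box at (290,320), partly hidden behind the gripper. Next I grip the handle and peel the lid up along its hinge arc.

```bash
cat >> h.py <<'E'
H=np.array([.5027,-.2203,.114]); YAW=.042; X=np.array([np.cos(YAW),np.sin(YAW),0]); AX=np.array([-np.sin(YAW),np.cos(YAW),0])
hinge=H+.130*X-[0,0,.042]
def lidpose(th):
    r=R.from_rotvec(AX*th); return hinge+r.apply(H+[0,0,-.019]-hinge), down(YAW,th)[0]
def rep(t=""):
    s=manip.state(); print(t,round(s["clock"],2),"F",s["contact_force"].round(1),"M",s["moment"].round(2),"w",s["gripper_width"].round(4),"g",round(float(s["grasp_force"]),1),s["tool_pos"].round(4))
E
python3 - <<'E'
from h import *
P=cloud(cap("wrist")); m=(abs(P[...,0]-.56)<.06)&(abs(P[...,1]+.398)<.07)&(P[...,2]>.04)&(P[...,2]<.075)
if m.sum()>5: w=P[m]; print("carton seen",m.sum(),w.min(0),w.max(0))
p,o=lidpose(0)
manip.move_linear(p+[0,0,.045],rate=.15,rot=o); rep("above")
manip.move_linear(p,rate=.06); rep("down")
manip.set_gripper(0,60); manip.dwell(.2); rep("grip")
for th in np.arange(.01,.061,.01):
    p,o=lidpose(th); manip.move_linear(p,rate=.02,rot=o); rep(round(th,3))
E
```

```text
carton seen 874 [ 0.54456254 -0.43908534  0.04013178] [ 0.5777609  -0.35661059  0.06010858]Traceback (most recent call last):
  File "<stdin>", line 5, in <module>
  File "h.py", line 31, in rep
    s=manip.state(); print(t,round(s["clock"],2),"F",s["contact_force"].round(1),"M",s["moment"].round(2),"w",s["gripper_width"].round(4),"g",round(float(s["grasp_force"]),1),s["tool_pos"].round(4))
                                                                                                              ^^^^^^^^^^^^^^^^^^^^^^^^
AttributeError: 'float' object has no attribute 'round'
```

The wrist depth shows the carton standing upright at about (0.561, -0.398), top near 56–60 mm. A print bug stopped the script above the handle, so I fix it and continue.

```bash
sed -i 's/s\["gripper_width"\].round(4)/round(float(s["gripper_width"]),4)/' h.py
python3 - <<'E'
from h import *
p,o=lidpose(0); rep("above")
manip.move_linear(p,rate=.06); rep("down")
manip.set_gripper(0,60); manip.dwell(.2); rep("grip")
for th in np.arange(.01,.061,.01):
    p,o=lidpose(th); manip.move_linear(p,rate=.02,rot=o); rep(round(th,3))
E
```

```text
above 16.02 F [ 0.1 -1.   0.4] M [-0.07  0.   -0.02] w 0.0601 g 0.0 [ 0.5028 -0.2205  0.1402]
down 16.93 F [-0.5 -0.1 -0.5] M [-0.03  0.08  0.  ] w 0.0598 g 0.0 [ 0.503  -0.2204  0.0952]
grip 17.95 F [-3.5 -1.   3.2] M [-0.11  0.59  0.07] w 0.0094 g 58.6 [ 0.5023 -0.2203  0.0951]
0.01 18.2 F [-3.2 -2.9 -4.3] M [-0.43  0.46  0.02] w 0.0095 g 59.4 [ 0.5022 -0.2203  0.0953]
0.02 18.45 F [ -1.6  -5.8 -14.2] M [-0.83  0.07  0.01] w 0.0099 g 60.6 [ 0.5021 -0.2202  0.0958]
0.03 18.7 F [-3.5 -5.  -8.5] M [-0.69  0.38 -0.03] w 0.01 g 60.0 [ 0.5028 -0.2202  0.0981]
0.04 18.95 F [-6.  -2.5 -1.6] M [-0.32  0.85  0.02] w 0.0098 g 59.2 [ 0.5038 -0.2202  0.1014]
0.05 19.2 F [-6.5 -1.1  3.1] M [-0.16  1.11  0.01] w 0.0097 g 58.7 [ 0.5045 -0.2202  0.1036]
0.06 19.45 F [-6.4 -0.8  4.7] M [-0.1   1.22  0.04] w 0.0095 g 58.5 [ 0.5049 -0.2202  0.1051]
```

The seal peak (about 14 N) has passed with the grip holding. I continue up the arc to the held opening.

Run:
```python
from h import *
for th in np.arange(.08,.241,.02):
    p,o=lidpose(min(th,.236)); manip.move_linear(p,rate=.025,rot=o); rep(round(th,3))
manip.dwell(.5); rep("hold"); print("cmd",p)
c=cap("wrist"); cv2.imwrite("pics/w4.png",c["image"]); P=cloud(c); hsv=cv2.cvtColor(c["image"],cv2.COLOR_BGR2HSV)
b=(hsv[...,0]>100)&(hsv[...,0]<125)&(hsv[...,1]>150)&(abs(P[...,2]-.1)<.07)&(abs(P[...,0]-.56)<.13)&(abs(P[...,1]+.22)<.12)
w=P[b]; xi=(w-hinge)@X; A=np.polyfit(xi,w[:,2],1); print("lid slope -> angle",-np.arctan(A[0]),b.sum())
```

```text
0.08 19.71 F [-7.  -0.5  5.5] M [-0.05  1.22  0.02] w 0.0097 g 58.4 [ 0.5057 -0.2202  0.1077]
0.1 19.97 F [-5.7 -1.8  0.4] M [-0.29  0.95  0.07] w 0.0098 g 59.0 [ 0.5058 -0.2201  0.1092]
0.12 20.23 F [-6.2 -1.4  1. ] M [-0.35  0.98  0.1 ] w 0.0096 g 59.0 [ 0.5065 -0.2201  0.1116]
0.14 20.48 F [-6.8 -0.7  0.3] M [-0.24  0.92  0.02] w 0.01 g 59.0 [ 0.5073 -0.2201  0.1141]
0.16 20.74 F [-7.1 -1.2  1.4] M [-0.33  0.89  0.04] w 0.0097 g 59.0 [ 0.5082 -0.22    0.1165]
0.18 21.0 F [-7.1 -1.8  0.8] M [-0.25  0.96  0.04] w 0.0099 g 59.0 [ 0.5091 -0.22    0.119 ]
0.2 21.26 F [-7.1 -2.1  1.5] M [-0.27  1.    0.07] w 0.0097 g 59.0 [ 0.51   -0.22    0.1215]
0.22 21.52 F [-5.2 -1.8  2.4] M [-0.23  0.92  0.01] w 0.0093 g 59.0 [ 0.5111 -0.2199  0.1239]
0.24 21.77 F [-7.1 -1.1  1.4] M [-0.3   0.94  0.08] w 0.01 g 59.0 [ 0.5119 -0.2199  0.1258]
hold 22.27 F [-5.4 -0.5  1.2] M [-0.16  0.87  0.06] w 0.0098 g 59.0 [ 0.5119 -0.2199  0.1258]
cmd [ 0.5116733  -0.2199229   0.12475846]
lid slope -> angle 0.24507539981532156 10511
```

View pics/w4.png

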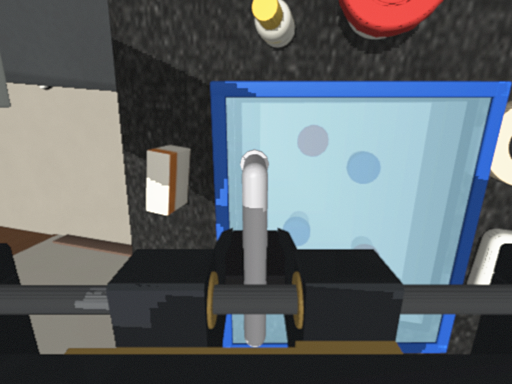

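The wrist view shows the fingers gripping the bar at (255,290). The lid is tilted about 0.24 rad, so the handle is about 30 mm up, and it is holding steady. I hand it in.

```bash
python3 -c "
from h import *
rep(); print(order.close_job())"
```

```text
22.32 F [-6.8 -0.8  0.7] M [-0.21  0.92  0.07] w 0.0099 g 59.0 [ 0.5119 -0.2199  0.1258]
the job is handed in; nothing more can be done
None
```

I handed the job in at 22.3 s: the carton stands upright on the worktop right of the box, and the gripper is still holding the lid ajar at about 0.24 rad, with the handle about 3 cm up.

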